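Shift a vegetable cutter's speed lever through its zigzag gate

TASK

Two low vegetable-cutter drive bases stand on the bench. On the one with the zigzag lever gate, guide the upright lever out of the left slot, through the middle slot and into the right slot (left and right as the robot sees them), right up to that slot's far end, the end by the round disc, and let go of it. Leave the lever of the other base, with the plain straight gate, alone.

Things in the scene. Friction and masses are not known exactly. Their poses are not given: they have to be found in the camera images.
- gate_base: Drive base to set, fixed: grey box 156 x 186 mm, steel gate plate on top (upper face 90 mm high), bare slicing disc behind (+x, centre at x=175, radius 104, up to 118 mm high). Origin on the bench under the gate's middle; x away from robot to the disc, y left, z up. Gate: channel 28 mm wide with three slots along x, centre lines y=+50 (left), 0 and -50 mm (right), parted by 22 mm tongues.
- gate_lever_knob (a point): Centre, 142 mm high, of the black cylindrical knob (diameter 28, z 120 to 164 mm) on the zigzag gate's upright 12 mm stem. The lever stays upright, slides in x and y inside the gate with about 1 N drag and stays where it is left. In each slot the stem's centre runs from x=-35 to +35 mm of the base (7 mm more to the walls). Starts in the near half of the left slot.
- last_slot_end (a point): Where the stem's centre belongs at the end: far end of the right slot, x=+35, y=-50 mm in the base's frame, on the plate's face (90 mm high). The way there: left and middle slots are joined only at the far end (cross channel, centre line x=+35 mm), middle and right slots only at the near end (x=-35 mm).
- pulse_lever_knob (a point): Bystander, not to be moved: centre of the same kind of knob, 142 mm above the bench, on the other drive base, which has a single straight slot and a closed cover instead of a bare disc.

How it is judged (in metres and radians):
On the way:
1. the lever is brought to the near part of the middle slot (x of gate_lever_knob in the frame of gate_base below -0.012 m and y of gate_lever_knob in the frame of gate_base between -0.02 and 0.013 m), for 0.05 s.
At the end, for the whole second after the job is handed in: The zigzag gate's lever stands at the far end of the right slot, within 20 mm of the slot's end point, released (horizontal distance between gate_lever_knob and last_slot_end below 0.02 m); the robot touches nothing.
It fails at once if the other base's lever is moved by more than 15 mm (distance of pulse_lever_knob from where it was at the start of the episode above 0.015 m).
It also fails if it takes over 40 s, if anything falls off the work surface, if the arm or the gripper's body presses on something with over 40 N, if the wrist force passes 120 N, or if a joint passes its speed limit or range.

ROBOT

A 6-joint arm with a two-finger parallel gripper is mounted at the origin on the work surface. World frame = base frame: x ahead of the robot, y to its left, z up, the work surface at z = 0. Lengths are in mm, angles in rad, forces in N, time in s.
With the tool pointing down it reaches from about 350 to 875 mm from the base axis. Payload 4.2 kg.
Tool frame: the origin (TCP) lies midway between the tips of the shut fingers; the grasp point (between the pads) lies 19 mm behind it; z points along the fingers, y is the line along which they close (so a half turn about z gives the same grasp; the last joint's range is limited). The gripper opens to 85 mm and grips with 20 to 120 N. Pads are 22 mm wide; open, the fingers measure 114 mm over their backs; the gripper's body (76 mm by 85 mm) begins 54 mm behind the grasp point. The pads swing forward as they close: fully open they stand 13 mm farther back than shut.
Start: joints at [1.547, 0.385, 0.008, 0, -1.194, -0.259], TCP at [174.371, 600.162, 231.312] pointing down, gripper open.
Joint ranges: [-3.14, 3.14], [-1.21, 2.06], [-1.07, 1.41], [-3.16, 2.05], [-2.99, -0.16], [-3.1, 3.1]. Speed limits (rad/s): [2.79, 2.79, 3.14, 3.14, 3.14, 3.14].

INTERFACE

Orientations are given as a unit quaternion [x, y, z, w].
In Python, from bench import arm gives the robot as it stands. The module is installed in compiled form; this text tells all that it offers.
- The arm moves only by the shell command python3 -m handwheel 'ROWS' [OPENING]. ROWS is JSON, a list of rows, each an object of numbers: "x", "y", "z": the shift along the world's x, y, z each as a share of 20 cm, from -1 to 1; "ax", "ay", "az": the turn, a rotation vector about the world's x, y, z each as a share of 90 degrees, from -1 to 1. In form: [{"x": .., "y": .., "z": .., "ax": .., "ay": .., "az": ..}, ...]. A call has exactly 8 rows; each row shifts and turns the commanded pose from where the row before left it; what a row does not reach is not made up. A row lasts 1/10 s, in which the tool goes at most 50 mm and 8.59 degrees, less where a joint would pass 70% of its speed; a pose out of reach is approached as far as the arm can. A call with a number of a shift or a turn outside -1 to 1 is refused whole. A call with a gripper value outside its range is refused whole. OPENING is the opening, from -1 (shut) to 1 (fully open), set as the call begins (- or left out, the last holds). The fingers move at their own pace and stop on an object; the grip force is fixed at half the most. Time passes only in rows, so rows that do not move let the fingers close, or fill a call up. It gives the time, the measured TCP pose, the force, the opening and the grip force at its end, in the units of the state.
- arm.read_state(): the state, without advancing time (a new reading comes with each control period).
- arm.get_image(name): name is "scene" or "top" or "wrist"; returns the picture (384x512x3 uint8, red, green, blue); there is no depth.
- arm.camera_params(name): a dict with "K" (3x3 intrinsics, pixels), "k1" (the pictures are not rectified: a ray, as slopes to the right and down, at radius r is drawn at 1 + k1 r^2 times it, then the intrinsics apply), "position" and "orientation" of the camera in the world. Camera axes: x right, y down, z forward; pixel columns grow to the right and rows downward; lengths in mm; the calibration is good to about 2 mm. A picture is of the moment at which its call begins: read the wrist's pose just before it. camera_params takes no time and is no camera call; for the wrist camera it gives the pose at the moment of the call.
- arm.job_done(): hands the job in; it is judged then, once.
The state is a dict: "clock": time; "joints": joint angles; "joint_vel": joint speeds; "joint_efforts": joint torques, N m; "position": TCP position; "ee_rot": TCP orientation; "contact_force": force on the tool from outside, world axes, zero at the start; "wrist_torque": the same for the moment, N m; "gripper_width": finger opening in mm; "grasp_force": force on a finger pad.
Only numpy, scipy, OpenCV 4.12 (cv2) and the standard library are available. Lean on these libraries where they do the work, as an engineer would, in place of code of your own. Each camera call takes 0.05 s, during which the arm holds its last target. There are 200 camera calls.

## Working session

There is one attempt and no reset: what is moved stays moved. The work goes in short steps, Python scripts to look and compute and a shell command to move; the robot and the scene stay as the last step left them, time stands still between calls to the robot, and variables do not carry over. Pictures are saved under pics/ and viewed, at most 10 in all, crops included, and the job is handed in when it is done.

```bash
mkdir -p pics
python3 - <<'E'
from bench import arm
import cv2,numpy as np
s=arm.read_state();print(s['clock'],s['position'],s['ee_rot'],s['gripper_width'])
ims=[]
for n in("top","scene"):
    im=arm.get_image(n)[:,:,::-1];cv2.imwrite(f"pics/{n}0.png",im);p=arm.camera_params(n);print(n,p)
E
```

```text
0.0 [174.19946286 599.62059111 230.22157026] [ 9.90007385e-01 -1.41011317e-01 -1.24186027e-04  1.08221562e-03] 85.508895802701
top {'K': array([[468.89376728,   0.        , 253.51519792],
       [  0.        , 468.89376728, 188.64181656],
       [  0.        ,   0.        ,   1.        ]]), 'k1': 0.06274475748086861, 'position': array([ 315.43895984,  -27.12561018, 1165.50339064]), 'orientation': array([ 0.74451128, -0.65911198,  0.07060621, -0.07930393])}
scene {'K': array([[499.53600246,   0.        , 251.94182587],
       [  0.        , 499.53600246, 197.95967324],
       [  0.        ,   0.        ,   1.        ]]), 'k1': -0.15901329834325909, 'position': array([1195.1370285 , -224.74170458, 1117.51767958]), 'orientation': array([ 0.76552615,  0.57405867, -0.16804494, -0.23703851])}
```

View pics/top0.png

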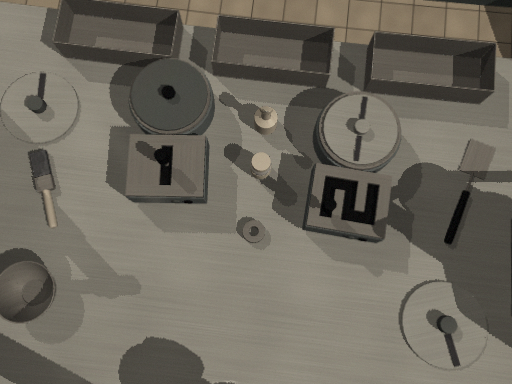

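View pics/scene0.png

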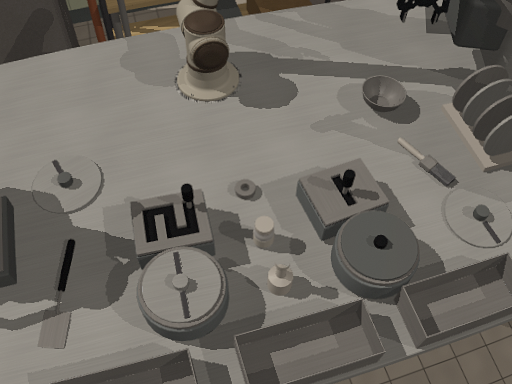

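The top view shows the zigzag gate base around (350,203), its knob near (332,208) and its disc near (358,130). The straight-gate base is at (167,170). Next I'll enlarge the zigzag base in both views.

Run:
```python
import cv2,numpy as np
a=cv2.imread('pics/top0.png')[150:250,290:410];b=cv2.imread('pics/scene0.png')[170:270,120:220]
f=lambda i:cv2.convertScaleAbs(cv2.resize(i,(400,400*i.shape[0]//i.shape[1]),interpolation=cv2.INTER_CUBIC),alpha=1.8)
A,B=f(a),f(b);A=cv2.copyMakeBorder(A,0,400-A.shape[0],0,0,0)
cv2.imwrite('pics/crop.png',np.hstack([A,B]))
```

```text
(no output)
```

View pics/crop.png

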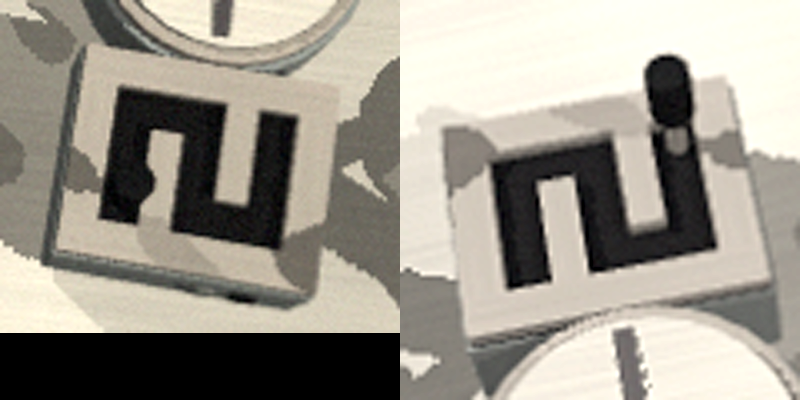

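The gate's outer corners are clear in both views: in the top crop at (120,87), (298,112), (280,250) and (100,217). The knob is in the left slot, near half, at about (134,182) in the top crop and (670,90) in the scene crop.

```bash
cat > h.py <<'E'
import numpy as np,cv2
from scipy.spatial.transform import Rotation as R
from bench import arm
def ray(n,uv,p=None):
    p=p or arm.camera_params(n)
    d=((uv[0]-p['K'][0,2])/p['K'][0,0],(uv[1]-p['K'][1,2])/p['K'][1,1]);s=1.
    for _ in range(20): s=1+p['k1']*(d[0]**2+d[1]**2)/s**2
    v=R.from_quat(p['orientation']).apply([d[0]/s,d[1]/s,1]);return p['position'],v/np.linalg.norm(v)
def onz(n,uv,z,p=None):
    o,v=ray(n,uv,p);return o+v*(z-o[2])/v[2]
def tri(rs):
    A=sum(np.eye(3)-np.outer(v,v) for o,v in rs);b=sum((np.eye(3)-np.outer(v,v))@o for o,v in rs)
    return np.linalg.solve(A,b)
E
python3 - <<'E'
from h import *
np.set_printoptions(precision=1,suppress=True)
T=lambda x,y:(290+x/3.333-.35,150+y/3.333-.35)
S=lambda x,y:(120+x/4-.37,170+y/4-.37)
tc=dict(FL=(120,87),FR=(298,112),NR=(280,250),NL=(100,217));sc=dict(FL=(317,248),FR=(108,290),NR=(90,160))
for k in sc: print(k,tri([ray('top',T(*tc[k])),ray('scene',S(*sc[k]))]))
m=dict(FL=(42,64),FR=(42,-64),NR=(-42,-64),NL=(-42,64))
for n,f,c in(('top',T,tc),('scene',S,sc)):
    W=np.array([onz(n,f(*c[k]),90)[:2] for k in c]);M=np.array([m[k] for k in c],float)
    Mc=M-M.mean(0);Wc=W-W.mean(0)
    z=(Wc@[1,1j])@np.conj(Mc@[1,1j]);th=np.angle(z);r=R.from_euler('z',th).as_matrix()[:2,:2]
    o=W.mean(0)-r@M.mean(0);print(n,'th',th,'origin',o,'res',(W-o-M@r.T))
print('knob tri',tri([ray('top',T(134,182)),ray('scene',S(268,75))]))
k=onz('scene',S(270,90),142);print('knob scene142',k,'top164',onz('top',T(134,182),164),'stem92',onz('scene',S(278,152),90))
print('discctr hub',onz('top',(361,127),125))
E
```

```text
FL [ 597.8 -163.7   90. ]
FR [ 593.9 -288.3   93.3]
NR [ 496.5 -283.9   85.8]
top th -0.04836120705947395 origin [ 547.8 -224.4] res [[ 4.8 -2.1]
 [ 8.   0.4]
 [-7.2  2.3]
 [-5.6 -0.7]]
scene th -0.07785706116196109 origin [ 551.  -222.1] res [[ 0.2 -1.3]
 [ 4.3  1.4]
 [-4.5 -0.1]]
knob tri [ 517.  -169.2  160. ]
knob scene142 [ 515.6 -168.2  142. ] top164 [ 516.  -169.8  164. ] stem92 [ 525.7 -170.3   90. ]
discctr hub [ 714.6 -230.9  125. ]
```

```bash
python3 -m handwheel '[{"x":0.07,"y":-0.16,"az":0.05},{"x":0.07,"y":-0.16,"az":0.05},{"x":0.07,"y":-0.16,"az":0.05},{"x":0.07,"y":-0.16},{"x":0.07,"y":-0.16},{"x":0.07,"y":-0.16},{"x":0.07,"y":-0.16},{"x":0.07,"y":-0.16}]' 1
python3 -m handwheel '[{"x":0.07,"y":-0.16},{"x":0.07,"y":-0.16},{"x":0.07,"y":-0.16},{"x":0.07,"y":-0.16},{"x":0.07,"y":-0.16},{"x":0.07,"y":-0.16},{"x":0.07,"y":-0.16},{"x":0.07,"y":-0.16}]'
python3 -m handwheel '[{"x":0.07,"y":-0.16},{"x":0.07,"y":-0.16},{"x":0.07,"y":-0.16},{"x":0.07,"y":-0.16},{"x":0.07,"y":-0.16},{"x":0.07,"y":-0.16},{},{}]'
python3 - <<'E'
from h import *
np.set_printoptions(precision=3,suppress=True)
s=arm.read_state();print(s['position'],s['ee_rot'],s['joints'],s['clock'],s['contact_force'])
p=arm.camera_params('wrist');cv2.imwrite('pics/w1.png',arm.get_image('wrist')[:,:,::-1]);print(p)
E
```

```text
[174.238 599.686 230.329] [ 0.99  -0.141 -0.     0.001] [ 1.547  0.385  0.007 -0.    -1.194 -0.259] 0.1 [-0.291  0.51  -0.382]
{'K': array([[307.201,   0.   , 253.851],
       [  0.   , 307.201, 190.928],
       [  0.   ,   0.   ,   1.   ]]), 'k1': -0.045078840872596324, 'position': array([241.786, 579.793, 373.783]), 'orientation': array([-0.595,  0.792,  0.11 , -0.085])}invalid input at $[0]: expected keys x, y, z, ax, ay, az
invalid input at $[0]: expected keys x, y, z, ax, ay, az
invalid input at $[0]: expected keys x, y, z, ax, ay, az
```

View pics/w1.png

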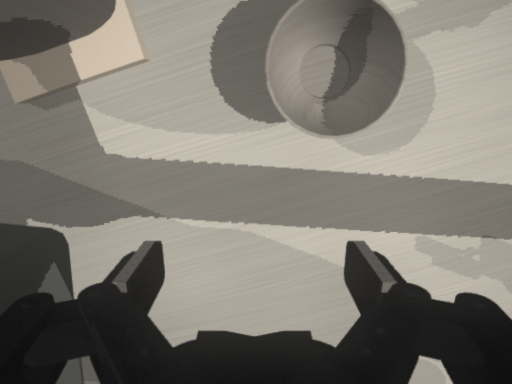

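The moves were refused because every row needs all six keys, so the arm hasn't moved. The wrist picture only shows the start area: a bowl at about (335,65) and the fingertips at (150,265) and (360,265).

```bash
python3 -m handwheel '[{"x":0.07,"y":-0.16,"z":0,"ax":0,"ay":0,"az":0.05},{"x":0.07,"y":-0.16,"z":0,"ax":0,"ay":0,"az":0.05},{"x":0.07,"y":-0.16,"z":0,"ax":0,"ay":0,"az":0.05},{"x":0.07,"y":-0.16,"z":0,"ax":0,"ay":0,"az":0},{"x":0.07,"y":-0.16,"z":0,"ax":0,"ay":0,"az":0},{"x":0.07,"y":-0.16,"z":0,"ax":0,"ay":0,"az":0},{"x":0.07,"y":-0.16,"z":0,"ax":0,"ay":0,"az":0},{"x":0.07,"y":-0.16,"z":0,"ax":0,"ay":0,"az":0}]' 1 && python3 -m handwheel '[{"x":0.07,"y":-0.16,"z":0,"ax":0,"ay":0,"az":0},{"x":0.07,"y":-0.16,"z":0,"ax":0,"ay":0,"az":0},{"x":0.07,"y":-0.16,"z":0,"ax":0,"ay":0,"az":0},{"x":0.07,"y":-0.16,"z":0,"ax":0,"ay":0,"az":0},{"x":0.07,"y":-0.16,"z":0,"ax":0,"ay":0,"az":0},{"x":0.07,"y":-0.16,"z":0,"ax":0,"ay":0,"az":0},{"x":0.07,"y":-0.16,"z":0,"ax":0,"ay":0,"az":0},{"x":0.07,"y":-0.16,"z":0,"ax":0,"ay":0,"az":0}]'
python3 -m handwheel '[{"x":0.07,"y":-0.16,"z":0,"ax":0,"ay":0,"az":0},{"x":0.07,"y":-0.16,"z":0,"ax":0,"ay":0,"az":0},{"x":0.07,"y":-0.16,"z":0,"ax":0,"ay":0,"az":0},{"x":0.07,"y":-0.16,"z":0,"ax":0,"ay":0,"az":0},{"x":0.07,"y":-0.16,"z":0,"ax":0,"ay":0,"az":0},{"x":0.07,"y":-0.16,"z":0,"ax":0,"ay":0,"az":0},{"x":0,"y":0,"z":0,"ax":0,"ay":0,"az":0},{"x":0,"y":0,"z":0,"ax":0,"ay":0,"az":0}]'
python3 - <<'E'
from h import *
np.set_printoptions(precision=3,suppress=True)
s=arm.read_state();print(s['position'],s['ee_rot'],s['joints'],s['clock'],s['contact_force'])
p=arm.camera_params('wrist');cv2.imwrite('pics/w2.png',arm.get_image('wrist')[:,:,::-1]);print(p)
E
```

```text
clock: 0.95
position: [286.6, 342.6, 231.2]
ee_rot: [1.0, -0.023, -0.0, 0.0]
contact_force: [-0.2, 0.6, -0.1]
gripper_width: 85.6
grasp_force: 0.0
clock: 1.75
position: [398.5, 86.7, 231.3]
ee_rot: [1.0, -0.023, 0.0, -0.0]
contact_force: [0.4, 0.5, -0.1]
gripper_width: 85.5
grasp_force: 0.0
clock: 2.55
position: [482.0, -104.4, 230.7]
ee_rot: [1.0, -0.025, -0.001, -0.0]
contact_force: [-0.5, -0.1, -0.4]
gripper_width: 85.4
grasp_force: 0.0
[ 482.045 -104.44   230.681] [ 1.    -0.025 -0.001 -0.   ] [ 0.116  0.161 -0.306 -0.    -1.106  1.405] 2.55 [-0.545 -0.143 -0.373]
{'K': array([[307.201,   0.   , 253.851],
       [  0.   , 307.201, 190.928],
       [  0.   ,   0.   ,   1.   ]]), 'k1': -0.045078840872596324, 'position': array([ 552.43 , -108.488,  374.034]), 'orientation': array([-0.683,  0.717,  0.101, -0.097])}
```

View pics/w2.png

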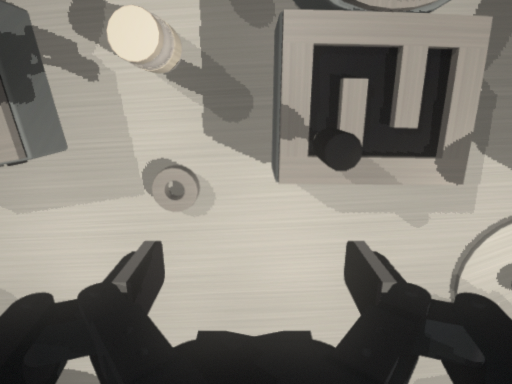

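The wrist view shows the whole gate, with outer corners at about (314,45), (458,48), (440,158) and (308,157). The knob's top is at about (341,150).

Run:
```python
from h import *
np.set_printoptions(precision=1,suppress=True)
c=dict(FL=(314,45),FR=(458,48),NR=(440,158),NL=(308,157))
m=dict(FL=(49,64),FR=(49,-64),NR=(-49,-64),NL=(-49,64))
W=np.array([onz('wrist',c[k],90)[:2] for k in c]);M=np.array([m[k] for k in c],float)
Wc=W-W.mean(0);th=np.angle((Wc@[1,1j])@np.conj(M@[1,1j]));o=W.mean(0);r=R.from_euler('z',th).as_matrix()[:2,:2]
print(th,o,W,W-o-M@r.T)
k=tri([ray('wrist',(341,150)),ray('top',(290+134/3.333-.35,150+182/3.333-.35)),]);print('tri',k,onz('wrist',(341,150),164), 'base',r.T@(k[:2]-o))
th=-.05;o=(o+[548.5,-223.5])/2;r=R.from_euler('z',th).as_matrix()[:2,:2];print(o)
for p in[(-35,50),(35,50),(35,0),(-35,0),(-35,-50),(35,-50)]:print(p,o+r@p)
```

```text
-0.05288007058486656 [ 546.3 -222.2] [[ 597.9 -161.7]
 [ 591.8 -288.4]
 [ 494.6 -282.4]
 [ 501.  -156.2]] [[-0.8 -0.8]
 [-0.1  0.3]
 [ 0.6  1.1]
 [ 0.2 -0.5]]
tri [ 517.2 -169.9  155.6] [ 518.2 -166.4  164. ] base [-31.8  50.7]
[ 547.4 -222.8]
(-35, 50) [ 515.  -171.2]
(35, 50) [ 584.9 -174.7]
(35, 0) [ 582.4 -224.6]
(-35, 0) [ 512.5 -221.1]
(-35, -50) [ 510. -271.]
(35, -50) [ 579.9 -274.5]
```

```bash
python3 -m handwheel '[{"x":0.06,"y":-0.11,"z":0,"ax":0,"ay":0,"az":0},{"x":0.06,"y":-0.11,"z":0,"ax":0,"ay":0,"az":0},{"x":0.056,"y":-0.105,"z":0,"ax":0,"ay":0,"az":0},{"x":0,"y":0,"z":-0.1,"ax":0,"ay":0,"az":0},{"x":0,"y":0,"z":-0.1,"ax":0,"ay":0,"az":0},{"x":0,"y":0,"z":-0.1,"ax":0,"ay":0,"az":0},{"x":0,"y":0,"z":-0.1,"ax":0,"ay":0,"az":0},{"x":0,"y":0,"z":-0.11,"ax":0,"ay":0,"az":0}]' 1
python3 -m handwheel '[{"x":0,"y":0,"z":0,"ax":0,"ay":0,"az":0},{"x":0,"y":0,"z":0,"ax":0,"ay":0,"az":0},{"x":0,"y":0,"z":0,"ax":0,"ay":0,"az":0},{"x":0,"y":0,"z":0,"ax":0,"ay":0,"az":0},{"x":0,"y":0,"z":0,"ax":0,"ay":0,"az":0},{"x":0,"y":0,"z":0,"ax":0,"ay":0,"az":0},{"x":0,"y":0,"z":0,"ax":0,"ay":0,"az":0},{"x":0,"y":0,"z":0,"ax":0,"ay":0,"az":0}]' -1
python3 - <<'E'
from h import *
p=arm.camera_params('wrist');cv2.imwrite('pics/w3.png',arm.get_image('wrist')[:,:,::-1])
E
```

```text
clock: 3.4
position: [517.6, -167.5, 129.2]
ee_rot: [1.0, -0.022, 0.001, -0.0]
contact_force: [-0.2, 0.1, 0.2]
gripper_width: 85.2
grasp_force: 0.0
clock: 4.2
position: [518.5, -169.0, 130.8]
ee_rot: [1.0, -0.023, 0.001, 0.0]
contact_force: [-1.0, 0.8, 5.9]
gripper_width: 26.7
grasp_force: 58.9
```

View pics/w3.png

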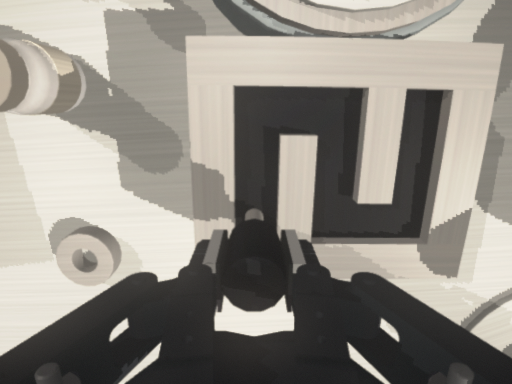

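The knob is held between the pads (width 26.7 mm), with the left slot's channel running ahead of it. Now to slide it to the far end.

```bash
python3 -m handwheel '[{"x":0.055,"y":-0.004,"z":0,"ax":0,"ay":0,"az":0},{"x":0.055,"y":-0.005,"z":0,"ax":0,"ay":0,"az":0},{"x":0.055,"y":-0.005,"z":0,"ax":0,"ay":0,"az":0},{"x":0.055,"y":-0.005,"z":0,"ax":0,"ay":0,"az":0},{"x":0.055,"y":-0.004,"z":0,"ax":0,"ay":0,"az":0},{"x":0.055,"y":-0.005,"z":0,"ax":0,"ay":0,"az":0},{"x":0,"y":0,"z":0,"ax":0,"ay":0,"az":0},{"x":0,"y":0,"z":0,"ax":0,"ay":0,"az":0}]' -1
```

```text
clock: 5.05
position: [585.4, -174.8, 130.9]
ee_rot: [1.0, -0.023, 0.002, 0.0]
contact_force: [0.9, -0.9, 5.6]
gripper_width: 26.6
grasp_force: 58.9
```

```bash
python3 -m handwheel '[{"x":-0.003,"y":-0.05,"z":0,"ax":0,"ay":0,"az":0},{"x":-0.003,"y":-0.05,"z":0,"ax":0,"ay":0,"az":0},{"x":-0.003,"y":-0.05,"z":0,"ax":0,"ay":0,"az":0},{"x":-0.003,"y":-0.05,"z":0,"ax":0,"ay":0,"az":0},{"x":-0.003,"y":-0.05,"z":0,"ax":0,"ay":0,"az":0},{"x":0,"y":0,"z":0,"ax":0,"ay":0,"az":0},{"x":0,"y":0,"z":0,"ax":0,"ay":0,"az":0},{"x":0,"y":0,"z":0,"ax":0,"ay":0,"az":0}]' -1
python3 - <<'E'
from h import *
cv2.imwrite('pics/w4.png',arm.get_image('wrist')[:,:,::-1])
E
```

```text
clock: 5.85
position: [581.7, -225.3, 130.9]
ee_rot: [1.0, -0.023, 0.002, 0.001]
contact_force: [0.9, -0.8, 5.5]
gripper_width: 26.4
grasp_force: 58.9
```

View pics/w4.png

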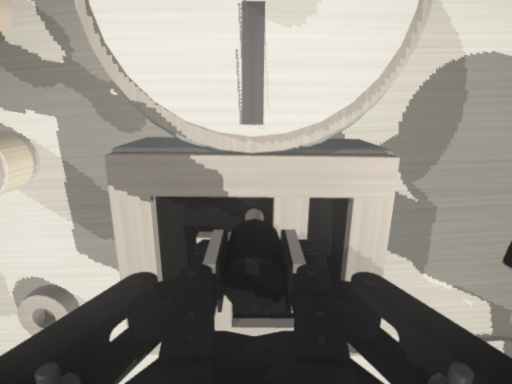

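The wrist view shows the held stem at (254,213), in the middle slot's far end, with little force on it. Next it goes down the middle slot.

```bash
python3 -m handwheel '[{"x":-0.058,"y":0.003,"z":0,"ax":0,"ay":0,"az":0},{"x":-0.058,"y":0.003,"z":0,"ax":0,"ay":0,"az":0},{"x":-0.058,"y":0.003,"z":0,"ax":0,"ay":0,"az":0},{"x":-0.058,"y":0.003,"z":0,"ax":0,"ay":0,"az":0},{"x":-0.058,"y":0.003,"z":0,"ax":0,"ay":0,"az":0},{"x":-0.056,"y":0.003,"z":0,"ax":0,"ay":0,"az":0},{"x":0,"y":0,"z":0,"ax":0,"ay":0,"az":0},{"x":0,"y":0,"z":0,"ax":0,"ay":0,"az":0}]' -1
```

```text
clock: 6.7
position: [511.5, -221.3, 130.9]
ee_rot: [1.0, -0.023, 0.001, 0.0]
contact_force: [-0.8, 0.1, 7.5]
gripper_width: 26.3
grasp_force: 59.1
```

```bash
python3 -m handwheel '[{"x":-0.002,"y":-0.05,"z":0,"ax":0,"ay":0,"az":0},{"x":-0.002,"y":-0.05,"z":0,"ax":0,"ay":0,"az":0},{"x":-0.002,"y":-0.05,"z":0,"ax":0,"ay":0,"az":0},{"x":-0.002,"y":-0.05,"z":0,"ax":0,"ay":0,"az":0},{"x":-0.002,"y":-0.05,"z":0,"ax":0,"ay":0,"az":0},{"x":0,"y":0,"z":0,"ax":0,"ay":0,"az":0},{"x":0,"y":0,"z":0,"ax":0,"ay":0,"az":0},{"x":0,"y":0,"z":0,"ax":0,"ay":0,"az":0}]' -1
python3 - <<'E'
from h import *
cv2.imwrite('pics/w5.png',arm.get_image('wrist')[:,:,::-1])
E
```

```text
clock: 7.5
position: [509.9, -271.7, 130.9]
ee_rot: [1.0, -0.024, 0.001, 0.001]
contact_force: [-0.6, -1.3, 6.3]
gripper_width: 26.9
grasp_force: 59.1
```

View pics/w5.png

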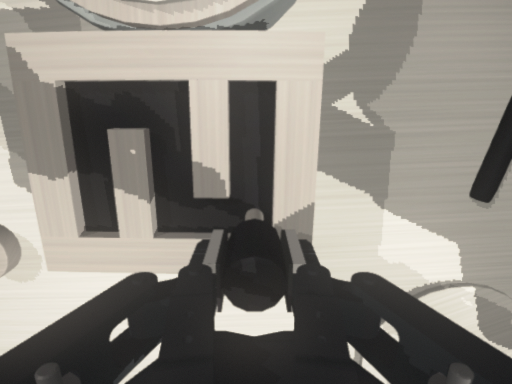

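The stem at (254,213) is centred in the right slot (columns 230–276). Now it goes up to the far end.

```bash
python3 -m handwheel '[{"x":0.058,"y":-0.003,"z":0,"ax":0,"ay":0,"az":0},{"x":0.058,"y":-0.003,"z":0,"ax":0,"ay":0,"az":0},{"x":0.058,"y":-0.003,"z":0,"ax":0,"ay":0,"az":0},{"x":0.058,"y":-0.003,"z":0,"ax":0,"ay":0,"az":0},{"x":0.058,"y":-0.003,"z":0,"ax":0,"ay":0,"az":0},{"x":0.06,"y":-0.003,"z":0,"ax":0,"ay":0,"az":0},{"x":0,"y":0,"z":0,"ax":0,"ay":0,"az":0},{"x":0,"y":0,"z":0,"ax":0,"ay":0,"az":0}]' -1
python3 -m handwheel '[{"x":0,"y":0,"z":0,"ax":0,"ay":0,"az":0},{"x":0,"y":0,"z":0,"ax":0,"ay":0,"az":0},{"x":0,"y":0,"z":0,"ax":0,"ay":0,"az":0},{"x":0,"y":0,"z":0,"ax":0,"ay":0,"az":0},{"x":0,"y":0,"z":0,"ax":0,"ay":0,"az":0},{"x":0,"y":0,"z":0,"ax":0,"ay":0,"az":0},{"x":0,"y":0,"z":0,"ax":0,"ay":0,"az":0},{"x":0,"y":0,"z":0,"ax":0,"ay":0,"az":0}]' 1
```

```text
clock: 8.35
position: [580.9, -275.3, 130.9]
ee_rot: [1.0, -0.023, 0.002, 0.001]
contact_force: [1.3, -1.1, 5.3]
gripper_width: 26.6
grasp_force: 59.1
clock: 9.15
position: [579.4, -274.4, 129.3]
ee_rot: [1.0, -0.024, -0.0, -0.0]
contact_force: [-0.2, -0.4, 0.7]
gripper_width: 85.5
grasp_force: 0.0
```

Released. Next the arm goes straight up, then back, and I check the result.

```bash
python3 -m handwheel '[{"x":0,"y":0,"z":0.1,"ax":0,"ay":0,"az":0},{"x":0,"y":0,"z":0.1,"ax":0,"ay":0,"az":0},{"x":0,"y":0,"z":0.15,"ax":0,"ay":0,"az":0},{"x":0,"y":0,"z":0.15,"ax":0,"ay":0,"az":0},{"x":-0.15,"y":0,"z":0,"ax":0,"ay":0,"az":0},{"x":-0.2,"y":0,"z":0,"ax":0,"ay":0,"az":0},{"x":-0.1,"y":0,"z":0,"ax":0,"ay":0,"az":0},{"x":0,"y":0,"z":0,"ax":0,"ay":0,"az":0}]' 1
python3 - <<'E'
from h import *
cv2.imwrite('pics/w6.png',arm.get_image('wrist')[:,:,::-1]);p=arm.camera_params('wrist')
print(p['position'],p['orientation'])
E
```

```text
clock: 9.95
position: [487.0, -274.4, 230.2]
ee_rot: [1.0, -0.024, 0.0, -0.0]
contact_force: [0.7, -0.4, 0.6]
gripper_width: 85.2
grasp_force: 0.0
[ 558.62712178 -278.45038387  373.69279057] [-0.68354161  0.71662938  0.09990327 -0.09608615]
```

View pics/w6.png

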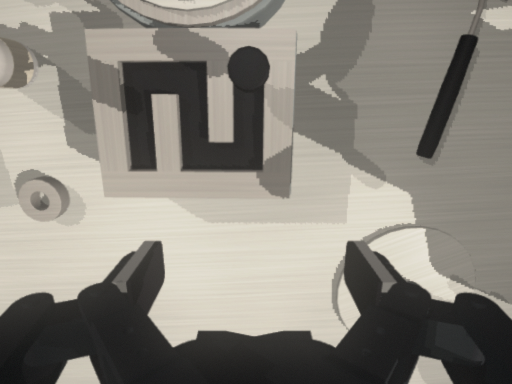

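The knob stands at (249,68), at the far end of the right slot, and the gripper is clear of it.

Run:
```python
from h import *
print(onz('wrist',(249,68),164));print(arm.job_done())
```

```text
[ 580.85105237 -276.6230244   164.        ]
the job is handed in; nothing more can be done
None
```

I guided the zigzag gate's lever through the middle slot to the far end of the right slot and let go. It measured about 2 mm from the slot's end point. I kept the arm away from the other base's lever, and handed the job in at about 10 s on the clock; no verdict came back.

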